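Lock the bowl of a vibratory feeder with a long T-key

ROBOT

A 7-joint arm with a two-finger parallel gripper is mounted at the origin on the work surface. World frame = base frame: x ahead of the robot, y to its left, z up, the work surface at z = 0. Lengths are in m, angles in rad, forces in N, time in s.
With the tool pointing down it reaches from about 0.4 to 0.85 m from the base axis. Payload 10.4 kg.
Tool frame: the origin (TCP) lies between the finger pads; the fingertips stand 22 mm ahead of it and the grasp point (between the pads) lies 3 mm ahead of it; z points along the fingers, y is the line along which they close (so a half turn about z gives the same grasp; the last joint's range is limited). The gripper opens to 87 mm and grips with 3 to 60 N. Pads are 19 mm wide; open, the fingers measure 117 mm over their backs; the gripper's body (75 mm by 190 mm) begins 51 mm behind the grasp point.
Start: joints at [-1.303, 0.332, -0.065, 1.46, 0.022, 1.35, -0.088], TCP at [0.179, 0.599, 0.245] pointing down, gripper open.
Joint ranges: [-2.6, 2.6], [-0.5, 2.12], [-1.47, 1.34], [0.16, 2.42], [-1.27, 4.41], [0.06, 2.06], [-2.6, 2.6]. Speed limits (rad/s): [2.22, 2.22, 2.79, 2.79, 3.14, 3.14, 3.14].

INTERFACE

Orientations are given as a unit quaternion [w, x, y, z].
In Python, from bench import manip gives the robot as it stands.
- The arm moves only by the tool drive_tool, never from a script. Its argument "steps" is a list of rows, each a list of 5 numbers: the shift along the tool's x, y, z each as a share of 40 cm, from -1 to 1, then the turn about the tool's z as a share of 90 degrees, from -1 to 1, then the opening, from 0 (shut) to 1 (fully open). A call has exactly 10 rows; each row shifts and turns the commanded pose from where the row before left it, along the tool's axes as they then stand; what a row does not reach is not made up. A row lasts 1/12 s, in which the tool goes at most 41.7 mm and 7.16 degrees, less where a joint would pass 70% of its speed; a pose out of reach is approached as far as the arm can. A call with a number of a shift or a turn outside -1 to 1 is refused whole. A call with a gripper value outside its range is refused whole. The fingers move at their own pace and stop on an object; "grip_force" is the grip in N (left out, the last holds). Time passes only in rows, so rows that do not move let the fingers close, or fill a call up. It gives the time, the measured TCP pose, the force, the opening and the grip force at its end, in the units of the state.
- manip.read_state(): the state, without advancing time (a new reading comes with each control period).
- manip.snapshot(name): name is "scene" or "top"; returns the picture (480x640x3 uint8, blue, green, red); there is no depth.
- manip.camera_params(name): a dict with "intrinsics" (3x3 intrinsics, pixels), "R" (3x3) and "t" (3): a world point X has camera coordinates R X + t. Camera axes: x right, y down, z forward; pixel columns grow to the right and rows downward; lengths in m; the calibration is good to about 2 mm. A picture is of the moment at which its call begins. camera_params takes no time and is no camera call.
- manip.hand_in(): hands the job in; it is judged then, once.
The state is a dict: "clock": time; "joints": joint angles; "qvel": joint speeds; "joint_efforts": joint torques, N m; "tool_pos": TCP position; "tool_rot": TCP orientation; "contact_force": force on the tool from outside, world axes, zero at the start; "torque": the same for the moment, N m; "width": opening from 0.0 (shut) to 1.0 (fully open); "grasp_force": force on a finger pad.
Only numpy, scipy, OpenCV 4.12 (cv2) and the standard library are available. Lean on these libraries where they do the work, as an engineer would, in place of code of your own. Each camera call takes 0.05 s, during which the arm holds its last target. There are 200 camera calls.

TASK

The bowl has just been set on the vibratory parts feeder: lock it. Take the red-handled T-key from the blue stand, lower it down the hollow hub in the middle of the bowl, turn it this way and that by feel, without forcing it, until its square socket drops right down over the square stem at the bottom, then turn the stem clockwise as far as its stop. Draw the key out and put it back upright in its hole in the stand, and leave the yellow key, the parts tote, the oil bottle and the tape roll where they are.

Things in the scene. Friction and masses are not known exactly. Their poses are not given: they have to be found in the camera images.
- key: T-key, 186 mm tall, about 0.28 kg: red plastic cross-bar, steel shank 12 mm in diameter, square steel socket. Stands upright in one of the stand's two holes (which one varies). Origin: centre of the socket's open lower end; z up the shank, y along the bar. Socket: 22 mm square outside (sides along x and y), 36 mm long, with a square opening 14.6 mm wide and 26 mm deep
- key_bar (a point): centre of the red cross-bar, 175 mm above the key's origin. The bar is 96 mm long (key's y), 16 mm thick (x) and 22 mm high, with flat sides
- hexkey: bystander: a key of the same height and bar as the red one, but with a yellow bar and a round lower end; it stands in the other hole. Origin at the centre of its lower end, z up
- stand: blue block, 190 mm along its x, 64 mm along y, 55 mm high, fixed. Two round holes 37 mm in diameter with slightly bevelled mouths at x = -55 and +55 mm on its middle line, floor 8 mm above the table (47 mm deep). Origin: centre of its underside
- feeder: vibratory bowl feeder, fixed: grey drive base 196 mm in diameter; steel bowl, rim 236 mm in diameter and 128 mm above the table, with an outlet chute along its x axis (to 175 mm from the centre, 131 mm high). An aluminium hub tube stands in the middle of the bowl. Origin: centre of the underside, on the hub's axis
- hub_mouth (a point): centre of the hub tube's mouth, 150 mm above the table. The flared mouth is about 50 mm wide inside (60 outside) and narrows within 14 mm to a straight vertical bore 39 mm in diameter, which from 70 to 60 mm above the table tapers to a guide sleeve 33.4 mm in diameter
- stem_top (a point): centre of the top of the brass lock stem, on the hub's axis, 46 mm above the table (104 mm below the mouth). The top 10 mm are a round pilot nose, 13 mm in diameter with a coned end; below it the stem is a square, 13 mm across flats and 19 mm long. This point belongs to the feeder and does not turn with the stem: how the flats point is not known and differs each time
- lock_stem (a joint): angle of the stem, rad, clockwise from above: 0 unlocked stop, 1.57 locked stop. Starts at 0 to 0.25, stays where left (friction 0.2 N m: a light press does not drag it). It does not tell how the flats point. Over 7 degrees or so out of line, the socket rests on the square's shoulders, 10 mm below the stem top; in line it drops to 26 mm below, with about 7 degrees of play either way
- tote: bystander: loose frosted plastic tote 170 x 120 x 75 mm with black parts; origin at the centre of its underside
- oil: bystander: loose white plastic bottle, 56 mm in diameter, 150 mm high; origin at the centre of its underside
- tape: bystander: loose cardboard-coloured roll of tape lying flat, 90 mm in diameter, 25 mm high; origin at the centre of its underside
- stem_press (a joint): how far the spring-loaded stem is pushed down, m: 0 at rest, 0.006 at most. It begins to give at 6 N and has sunk 4 mm at 30 N; pushed that far it is being forced

How it is judged:
On the way, in this order (a step that is already met when the one before it is completed fails the run):
1. the red key's socket is down over the square: its lower end at least 18 mm below the stem's top (z of key in the frame of stem_top below -0.018 m and horizontal distance between key and stem_top below 0.005 m), for 0.2 s.
2. the stem is turned clockwise to its stop (beyond 1.40 rad), the key still on it (value of joint lock_stem above 1.4 rad and z of key in the frame of stem_top below -0.018 m and horizontal distance between key and stem_top below 0.006 m), for 0.1 s.
At the end, for the whole second after the job is handed in: The lock stem stands at its clockwise stop (beyond 1.40 rad of 1.57) and the red key stands at rest in its hole in the stand, down on the hole's floor (within about 8 mm) and upright within 0.2 rad (value of joint lock_stem above 1.4 rad and angle between key's own z axis and vertical below 0.2 rad and z of key in the frame of stand between 0.004 and 0.016 m and x of key in the frame of stand between -0.075 and 0.075 m and y of key in the frame of stand between -0.02 and 0.02 m and linear speed of key below 0.03 m/s); the robot touches nothing.
It fails at once if the stem is forced: pushed down more than 4 mm against its spring (30 N) (value of joint stem_press above 0.004 m).
It fails at once if the yellow key is moved more than 30 mm or pulled out (distance of hexkey from where it was at the start of the episode above 0.03 m).
It fails at once if the tote is moved more than 30 mm (distance of tote from where it was at the start of the episode above 0.03 m).
It fails at once if the oil bottle is moved more than 30 mm or knocked over (distance of oil from where it was at the start of the episode above 0.03 m or angle between oil's own z axis and vertical above 0.5 rad).
It fails at once if the tape roll is moved more than 30 mm (distance of tape from where it was at the start of the episode above 0.03 m).
It also fails if it takes over 61 s, if anything falls off the work surface, if the arm or the gripper's body presses on something with over 40 N, if the wrist force passes 120 N, or if a joint passes its speed limit or range.

## Working session

There is one attempt and no reset: what is moved stays moved. The work goes in short steps, Python scripts to look and compute and a tool call to move; the robot and the scene stay as the last step left them, time stands still between calls to the robot, and variables do not carry over. Pictures are saved under pics/ and viewed, at most 10 in all, crops included, and the job is handed in when it is done.

Besides the shell and the picture viewer there is one more tool, called in YAML: its name, and indented under it one key for each argument. drive_tool: Moves the arm, as the interface text tells. Its arguments: {"type":"object","properties":{"steps":{"type":"array","items":{"type":"array","items":{"type":"number"}}},"grip_force":{"type":"number"}},"required":["steps"]}

```bash
mkdir -p pics; python3 - <<'E'
from bench import manip
import cv2
for n in("scene","top"):
    cv2.imwrite(f"pics/{n}0.png",manip.snapshot(n)); p=manip.camera_params(n); print(n,p)
print(manip.read_state())
E
```

```text
scene {'intrinsics': array([[511.24245836,   0.        , 318.15150645],
       [  0.        , 511.24245836, 245.72621074],
       [  0.        ,   0.        ,   1.        ]]), 'R': array([[ 0.72626635,  0.68737792,  0.00698529],
       [ 0.46202479, -0.4805893 , -0.74536369],
       [-0.50898948,  0.54455994, -0.66662147]]), 't': array([-0.43487822, -0.19366847,  1.60470108])}
top {'intrinsics': array([[525.41141396,   0.        , 328.07294773],
       [  0.        , 525.41141396, 233.47852251],
       [  0.        ,   0.        ,   1.        ]]), 'R': array([[-0.02616625, -0.99951796,  0.01670838],
       [-0.99660462,  0.02477742, -0.07851951],
       [ 0.07806767, -0.01870621, -0.99677255]]), 't': array([-0.00359113,  0.63087436,  1.22984471])}
{'clock': 0.1, 'joints': array([-1.30258811,  0.33278495, -0.06471944,  1.46081447,  0.02161267,
        1.34989572, -0.08848078]), 'qvel': array([ 0.00192842, -0.00244043, -0.00070436, -0.00183242, -0.0007394 ,
        0.00073024,  0.00158699]), 'joint_efforts': array([ 1.45950075e-03, -6.24540997e+01,  2.47335120e-02, -3.90721500e+01,
       -6.13401644e-02,  3.66615190e-02,  9.87502654e-05]), 'tool_pos': array([0.17911223, 0.59847309, 0.24386882]), 'tool_rot': array([-5.79581771e-05,  1.44863225e-01,  9.89451506e-01, -6.00438556e-04]), 'contact_force': array([ 0.64235332,  0.18598196, -0.09620684]), 'torque': array([ 0.05017002, -0.02131004, -0.007637  ]), 'grasp_force': 0.0, 'width': 0.9981942615018893}
```

View pics/top0.png

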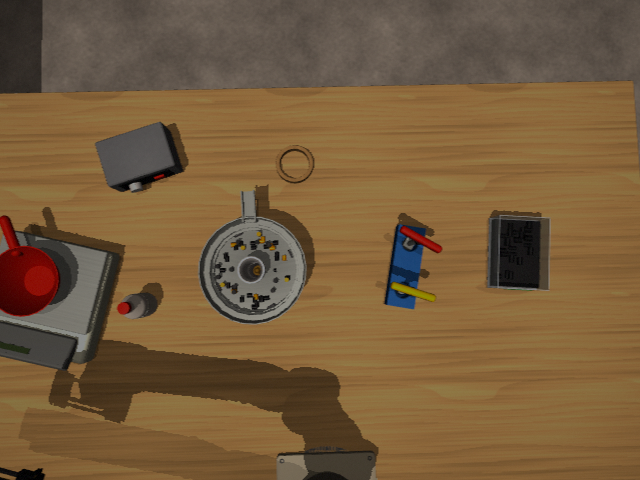

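View pics/scene0.png

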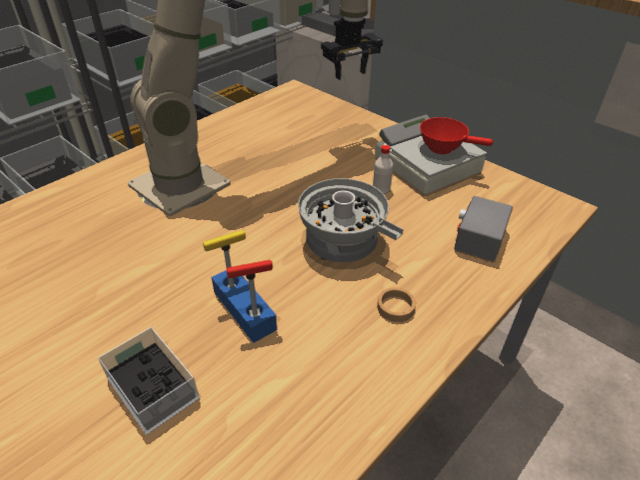

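```bash
python3 - <<'E'
import cv2,numpy as np
t=cv2.imread("pics/top0.png");s=cv2.imread("pics/scene0.png")
def c(im,x,y,w,h,W,H): return cv2.resize(im[y:y+h,x:x+w],(W,H),interpolation=cv2.INTER_CUBIC)
a=c(t,380,215,70,100,420,600); b=c(t,225,239,60,60,360,300*360//300)[:360]
d=c(t,245,259,20,14,360,240)
cv2.imwrite("pics/c1.png",np.hstack([a,np.vstack([b,d])]))
a=c(s,190,220,100,125,400,500); b=c(s,290,175,100,125,400,500)
cv2.imwrite("pics/c2.png",np.hstack([a,b]))
E
```

```text
(no output)
```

View pics/c1.png

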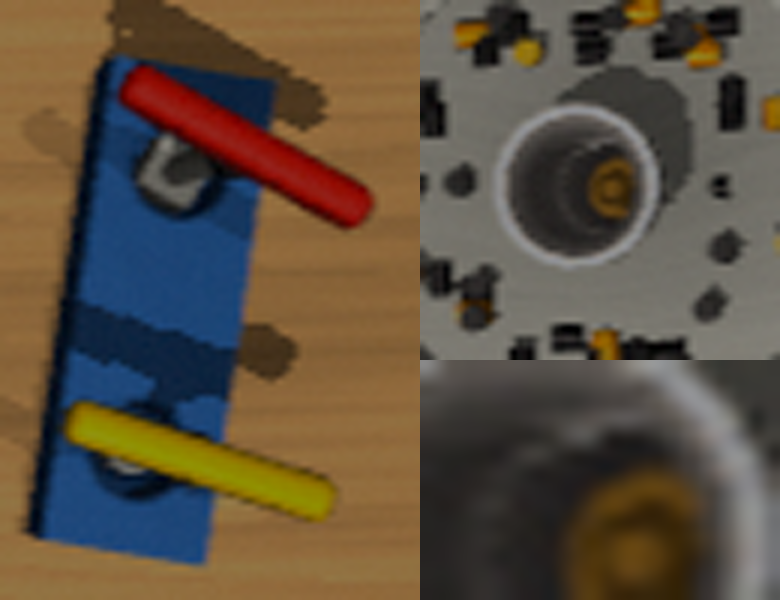

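View pics/c2.png

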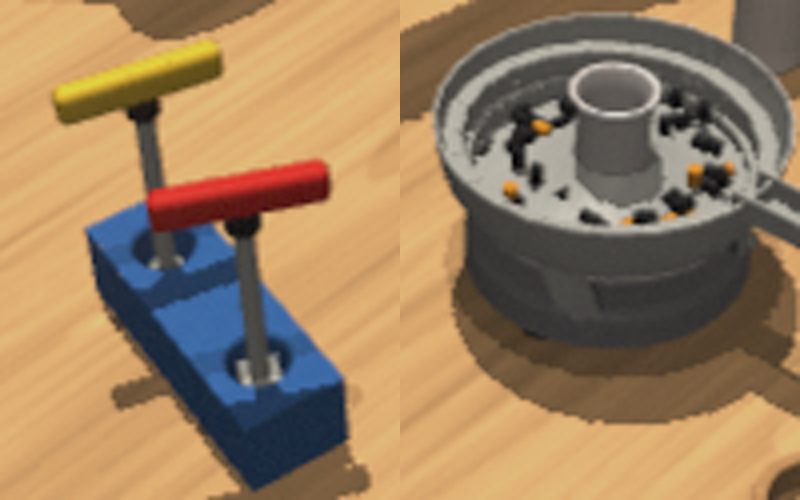

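```bash
cat > h.py <<'E'
from bench import manip
import numpy as np
from scipy.optimize import least_squares
P={n:manip.camera_params(n) for n in("scene","top")}
def proj(n,X):
    p=P[n]; c=p["R"]@X+p["t"]; return (p["intrinsics"]@c)[:2]/c[2]
def ray(n,uv,z):
    p=P[n]; d=p["R"].T@np.linalg.solve(p["intrinsics"],[*uv,1]); o=-p["R"].T@p["t"]
    return o+d*(z-o[2])/d[2]
def tri(a,b): return least_squares(lambda X:np.r_[proj("top",X)-a,proj("scene",X)-b],[.5,0,.1])
E
python3 - <<'E'
from h import *
np.set_printoptions(precision=4,suppress=True)
A=lambda x,y:np.array([380+x/6,215+y/6]); S=lambda x,y:np.array([190+x/4,220+y/4])
print("bar top",ray("top",A(247,147),.19),"scene",ray("scene",S(239,195),.185),tri(A(247,147),S(239,195)).x)
e=[ray("top",A(*q),.19) for q in((134,84),(360,208))];d=e[1]-e[0];print(e,np.linalg.norm(d),np.degrees(np.arctan2(d[1],d[0])))
h=np.array([251.3,269.8]);g=np.array([343.3,197.5])
print("hub",ray("top",h,.15),ray("scene",g,.15),tri(h,g).x)
for q in((178,170),(138,450),(275,85),(205,565)):print(q,ray("top",A(*q),.055))
y=[ray("top",A(*q),.19) for q in((80,420),(325,500))];print("yellow",y)
s=[ray("scene",S(*q),.185) for q in((150,208),(328,180))];print("red ends scene",s)
print(ray("scene",S(258,360),.055),"redhole scene",ray("scene",S(165,245),.055))
for n in P: print(n, -P[n]["R"].T@P[n]["t"])
from scipy.spatial.transform import Rotation as R
q=manip.read_state()["tool_rot"];print(R.from_quat(np.r_[q[1:],q[0]]).as_matrix())
E
```

```text
bar top [ 0.6003 -0.2096  0.19  ] scene [ 0.6014 -0.2111  0.185 ] [ 0.6007 -0.2106  0.1842]
[array([ 0.6231, -0.1712,  0.19  ]), array([ 0.5782, -0.2479,  0.19  ])] 0.08892607439580129 -120.36661839675914
hub [0.5472 0.1484 0.15  ] [0.547  0.1466 0.15  ] [0.5468 0.1481 0.1492]
(178, 170) [ 0.6004 -0.2088  0.055 ]
(138, 450) [ 0.4926 -0.1892  0.055 ]
(275, 85) [ 0.6326 -0.248   0.055 ]
(205, 565) [ 0.4479 -0.2134  0.055 ]
yellow [array([ 0.5078, -0.1483,  0.19  ]), array([ 0.4783, -0.2316,  0.19  ])]
red ends scene [array([ 0.5757, -0.249 ,  0.185 ]), array([ 0.6265, -0.1715,  0.185 ])]
[ 0.601  -0.2107  0.055 ] redhole scene [ 0.4934 -0.1894  0.055 ]
scene [ 1.2221 -0.668   0.9284]
top [0.5326 0.0038 1.2755]
[[-0.958   0.2867 -0.0003]
 [ 0.2867  0.958  -0.0012]
 [-0.0001 -0.0012 -1.    ]]
```

drive_tool:
  steps:
    - [-0.08,-0.064,0,0,1]
    - [-0.08,-0.064,0,0,1]
    - [-0.08,-0.064,0,0,1]
    - [-0.08,-0.064,0,0,1]
    - [-0.08,-0.064,0,0,1]
    - [-0.08,-0.064,0,0,1]
    - [-0.08,-0.064,0,0,1]
    - [-0.08,-0.064,0,0,1]
    - [-0.08,-0.064,0,0,1]
    - [-0.08,-0.064,0,0,1]
  grip_force: 40

```text
clock: 0.93
tool_pos: [0.4129, 0.2598, 0.2445]
tool_rot: [-0.0, 0.145, 0.989, 0.0]
contact_force: [0.9, 1.0, -0.1]
width: 0.999
grasp_force: 0.0
```

```bash
cat >> h.py <<'E'
from scipy.spatial.transform import Rotation as Ro
def st():
    s=manip.read_state(); q=s["tool_rot"]; M=Ro.from_quat(np.r_[q[1:],q[0]]).as_matrix()
    return s,M,np.degrees(np.arctan2(M[1,1],M[0,1]))
def plan(target,yaw=None):
    s,M,y=st(); d=np.array(target)-s["tool_pos"]; print("t",s["clock"],"pos",s["tool_pos"].round(4),"yaw_y",round(y,2),"j7",s["joints"][6].round(3),"tilt",M[:,2].round(4),"F",s["contact_force"].round(2),"T",s["torque"].round(2),"w",round(s["width"],3),s["grasp_force"])
    print("shares",(M.T@d/.4).round(4), "dist/row-limit rows",np.linalg.norm(d)/.0417)
    if yaw is not None: print("turn share",round(-((yaw-y+180)%360-180)/90,4))
E
python3 -c "
from h import *
plan([.6006,-.21,.244],-31.5)"
```

```text
t 0.9333 pos [0.4129 0.2598 0.2445] yaw_y 73.34 j7 0.63 tilt [-2.e-04  2.e-04 -1.e+00] F [ 0.87  0.95 -0.06] T [ 0.04 -0.02  0.02] w 0.999 0.0
shares [-7.862e-01 -9.907e-01  8.000e-04] dist/row-limit rows 12.131867834511663
turn share 1.1649
```

drive_tool:
  steps:
    - [-0.064,-0.081,0,0,1]
    - [-0.064,-0.081,0,0,1]
    - [-0.064,-0.081,0,0,1]
    - [-0.064,-0.081,0,0,1]
    - [-0.064,-0.081,0,0,1]
    - [-0.064,-0.081,0,0,1]
    - [-0.064,-0.081,0,0,1]
    - [-0.064,-0.081,0,0,1]
    - [-0.064,-0.081,0,0,1]
    - [-0.064,-0.081,0,0,1]

```text
clock: 1.77
tool_pos: [0.565, -0.1238, 0.2445]
tool_rot: [0.0, 0.145, 0.989, 0.0]
contact_force: [0.8, 0.9, 0.1]
width: 0.999
grasp_force: 0.0
```

drive_tool:
  steps:
    - [-0.072,-0.09,0,0,1]
    - [-0.072,-0.09,0,0,1]
    - [0,0,0,0.078,1]
    - [0,0,0,0.078,1]
    - [0,0,0,0.078,1]
    - [0,0,0,0.078,1]
    - [0,0,0,0.078,1]
    - [0,0,0,0.078,1]
    - [0,0,0,0.078,1]
    - [0,0,0,0.078,1]

```text
clock: 2.6
tool_pos: [0.5958, -0.1991, 0.2441]
tool_rot: [-0.0, 0.596, 0.803, -0.0]
contact_force: [0.2, 0.6, 0.2]
width: 1.001
grasp_force: 0.0
```

drive_tool:
  steps:
    - [0,0,0,0.077,1]
    - [0,0,0,0.077,1]
    - [0,0,0,0.077,1]
    - [0,0,0,0.077,1]
    - [0,0,0,0.077,1]
    - [0,0,0,0.077,1]
    - [0,0,0,0.077,1]
    - [0,0,0,0,1]
    - [0,0,0,0,1]
    - [0,0,0,0,1]

```text
clock: 3.43
tool_pos: [0.5959, -0.1992, 0.2443]
tool_rot: [-0.0, 0.871, 0.492, -0.0]
contact_force: [-1.1, -0.1, 0.1]
width: 0.998
grasp_force: 0.0
```

```bash
python3 -c "
from h import *
import cv2
plan([.6006,-.21,.186],-31.5)
a=manip.snapshot('scene')[150:350,150:350];b=manip.snapshot('top')[140:340,320:520]
cv2.imwrite('pics/g.png',np.hstack([cv2.resize(i,(400,400),interpolation=2) for i in(a,b)]))"
```

```text
t 3.4333 pos [ 0.5959 -0.1992  0.2443] yaw_y -31.1 j7 0.012 tilt [-4.e-04  1.e-04 -1.e+00] F [-1.08 -0.11  0.08] T [-0.12  0.06  0.01] w 0.998 0.0
shares [-0.017   0.0242  0.1457] dist/row-limit rows 1.4265665170509434
turn share 0.0045
```

View pics/g.png

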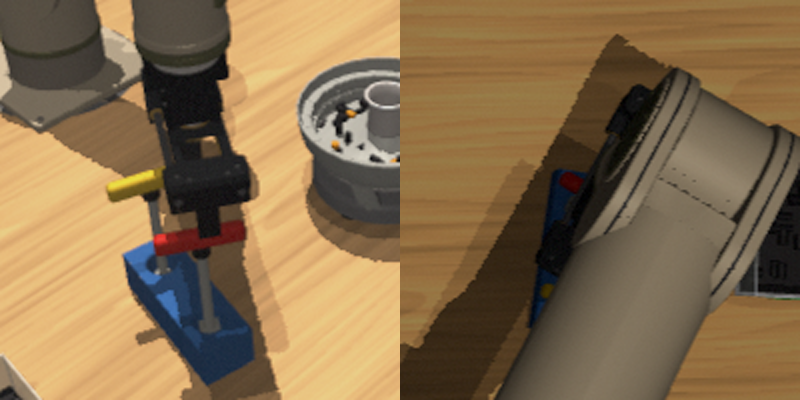

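drive_tool:
  steps:
    - [-0.017,0.024,0,0.004,1]
    - [0,0,0.05,0,0.6]
    - [0,0,0.05,0,0.6]
    - [0,0,0.046,0,0.6]
    - [0,0,0,0,0.6]
    - [0,0,0,0,0]
    - [0,0,0,0,0]
    - [0,0,0,0,0]
    - [0,0,0,0,0]
    - [0,0,0,0,0]
  grip_force: 40

```text
clock: 4.37
tool_pos: [0.6009, -0.2102, 0.1869]
tool_rot: [0.0, 0.873, 0.487, 0.001]
contact_force: [-0.7, -0.0, -0.9]
width: 0.402
grasp_force: 0.0
```

drive_tool:
  steps:
    - [0,0,0,0,0]
    - [0,0,0,0,0]
    - [0,0,-0.02,0,0]
    - [0,0,-0.04,0,0]
    - [0,0,-0.1,0,0]
    - [0,0,-0.1,0,0]
    - [0,0,-0.1,0,0]
    - [0,0,-0.1,0,0]
    - [0,0,-0.02,0,0]
    - [0,0,0,0,0]

```text
clock: 5.2
tool_pos: [0.601, -0.211, 0.3813]
tool_rot: [0.002, 0.873, 0.487, 0.002]
contact_force: [0.6, -0.8, -4.3]
width: 0.184
grasp_force: 40.0
```

```bash
python3 -c "
from h import *
import cv2
plan([.547,.148,.35],75)
a=manip.snapshot('scene')[120:320,150:350]
s,M,y=st(); print([proj('scene',s['tool_pos']-[0,0,k]) for k in (.003,.178)])
cv2.imwrite('pics/g2.png',cv2.resize(a,(600,600),interpolation=2))"
```

```text
t 5.2 pos [ 0.601  -0.211   0.3813] yaw_y -31.71 j7 -0.016 tilt [ 0.0043 -0.0015 -1.    ] F [ 0.6  -0.83 -4.35] T [-0.11  0.1   0.01] w 0.184 39.966126373037696
shares [ 0.6925 -0.587   0.0763] dist/row-limit rows 8.738563249064779
turn share -1.1857
[array([241.12682961, 193.75487792]), array([249.0842555 , 262.99500826])]
```

View pics/g2.png

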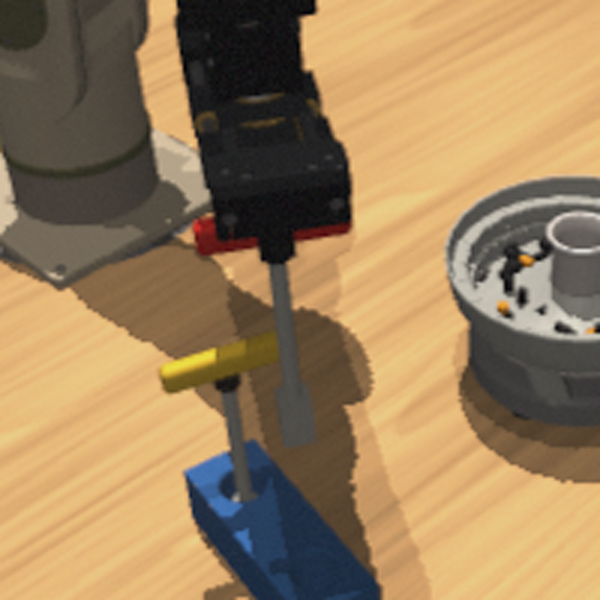

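drive_tool:
  steps:
    - [0.03,-0.026,0,0,0]
    - [0.073,-0.062,0,0,0]
    - [0.076,-0.065,0,0,0]
    - [0.076,-0.065,0,0,0]
    - [0.076,-0.065,0,0,0]
    - [0.076,-0.065,0,0,0]
    - [0.076,-0.065,0,0,0]
    - [0.076,-0.065,0,0,0]
    - [0.073,-0.062,0,0,0]
    - [0.06,-0.047,0,0,0]

```text
clock: 6.08
tool_pos: [0.5442, 0.1527, 0.3758]
tool_rot: [-0.001, 0.872, 0.489, -0.002]
contact_force: [-0.1, -0.1, -2.7]
width: 0.181
grasp_force: 40.0
```

drive_tool:
  steps:
    - [0,0,0,-0.04,0]
    - [0,0,0,-0.078,0]
    - [0,0,0,-0.078,0]
    - [0,0,0,-0.078,0]
    - [0,0,0,-0.078,0]
    - [0,0,0,-0.078,0]
    - [0,0,0,-0.078,0]
    - [0,0,0,-0.078,0]
    - [0,0,0,-0.078,0]
    - [0,0,0,-0.078,0]

```text
clock: 6.92
tool_pos: [0.5453, 0.149, 0.3756]
tool_rot: [-0.001, 0.458, 0.889, -0.002]
contact_force: [-0.4, -0.4, -3.4]
width: 0.179
grasp_force: 40.0
```

drive_tool:
  steps:
    - [0,0,0,-0.078,0]
    - [0,0,0,-0.078,0]
    - [0,0,0,-0.078,0]
    - [0,0,0,-0.078,0]
    - [0,0,0,-0.06,0]
    - [0,0,0,-0.06,0]
    - [0,0,0,-0.03,0]
    - [0,0,0,0,0]
    - [0,0,0,0,0]
    - [0,0,0,0,0]

```text
clock: 7.75
tool_pos: [0.5458, 0.1489, 0.377]
tool_rot: [-0.001, 0.117, 0.993, -0.0]
contact_force: [0.1, -0.1, -3.4]
width: 0.179
grasp_force: 40.0
```

```bash
python3 -c "
from h import *
import cv2
plan([.547,.148,.345],75)
a=manip.snapshot('scene')[80:230,250:400];b=manip.snapshot('top')[220:320,205:305]
s,M,y=st(); print([proj('scene',s['tool_pos']-[0,0,k]) for k in (.003,.179)],[proj('top',s['tool_pos']-[0,0,k]) for k in (.003,.179)])
cv2.imwrite('pics/g3.png',np.hstack([cv2.resize(a,(600,600),interpolation=2),cv2.resize(b,(200,600),interpolation=2)]))"
```

```text
t 7.75 pos [0.5458 0.1489 0.377 ] yaw_y 76.58 j7 1.099 tilt [-1.7e-03 -7.0e-04 -1.0e+00] F [ 0.12 -0.15 -3.45] T [-0.01 -0.08 -0.  ] w 0.179 39.96619725599885
shares [-0.0036 -0.0014  0.0799] dist/row-limit rows 0.7677529638734094
turn share 0.0175
[array([347.55875675, 116.76859966]), array([344.36093341, 181.21268846])] [array([234.04009157, 269.23001662]), array([247.99046713, 270.15274493])]
```

View pics/g3.png

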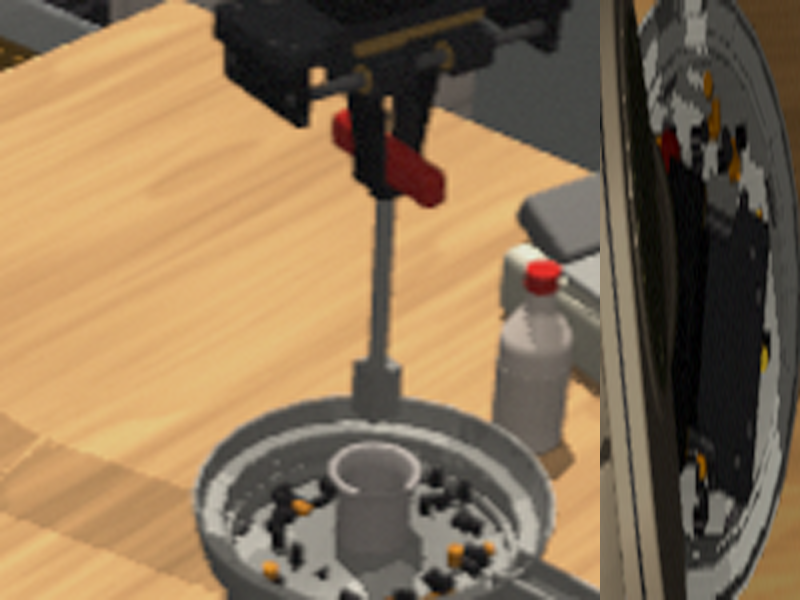

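drive_tool:
  steps:
    - [-0.0035,-0.0015,0.02,0,0]
    - [0,0,0.04,0,0]
    - [0,0,0.04,0,0]
    - [0,0,0.035,0,0]
    - [0,0,0.035,0,0]
    - [0,0,0.035,0,0]
    - [0,0,0.035,0,0]
    - [0,0,0.03,0,0]
    - [0,0,0.01,0,0]
    - [0,0,0,0,0]

```text
clock: 8.68
tool_pos: [0.5469, 0.1478, 0.2649]
tool_rot: [-0.001, 0.116, 0.993, -0.001]
contact_force: [0.6, 0.5, -2.7]
width: 0.182
grasp_force: 40.0
```

```bash
python3 -c "
from h import *
plan([.547,.148,.225],75)"
```

```text
t 8.6833 pos [0.5469 0.1478 0.2649] yaw_y 76.66 j7 1.124 tilt [-1.7e-03 -9.0e-04 -1.0e+00] F [ 0.61  0.52 -2.68] T [ 0.02 -0.03 -0.  ] w 0.182 39.96607501991093
shares [-0.0002  0.0008  0.0998] dist/row-limit rows 0.9577069737499448
turn share 0.0184
```

drive_tool:
  steps:
    - [0,0,0.015,0,0]
    - [0,0,0.015,0,0]
    - [0,0,0.01,0,0]
    - [0,0,0.01,0,0]
    - [0,0,0.01,0,0]
    - [0,0,0.01,0,0]
    - [0,0,0.01,0,0]
    - [0,0,0,0,0]
    - [0,0,0,0,0]
    - [0,0,0,0,0]

```text
clock: 9.52
tool_pos: [0.5476, 0.1479, 0.2343]
tool_rot: [0.0, 0.116, 0.993, 0.0]
contact_force: [-0.9, -0.0, -3.6]
width: 0.177
grasp_force: 40.0
```

```bash
python3 -c "
from h import *
plan([.547,.148,.225],75)"
```

```text
t 9.5167 pos [0.5476 0.1479 0.2343] yaw_y 76.67 j7 1.137 tilt [ 3.e-04  1.e-04 -1.e+00] F [-0.92 -0.03 -3.59] T [0.02 0.04 0.03] w 0.177 39.96616973541677
shares [ 0.0014 -0.0001  0.0233] dist/row-limit rows 0.22385631256650576
turn share 0.0185
```

drive_tool:
  steps:
    - [0,0,0.005,0,0]
    - [0,0,0.005,0,0]
    - [0,0,0.005,0,0]
    - [0,0,0.005,0,0]
    - [0,0,0.005,0,0]
    - [0,0,0.003,0,0]
    - [0,0,0.002,0,0]
    - [0,0,0,0,0]
    - [0,0,0,0,0]
    - [0,0,0,0,0]

```text
clock: 10.35
tool_pos: [0.5474, 0.1479, 0.2222]
tool_rot: [0.0, 0.116, 0.993, 0.0]
contact_force: [-0.3, 0.5, -4.0]
width: 0.18
grasp_force: 40.0
```

Socket end is at about 0.043, over the nose. Lower gently towards the shoulders.

drive_tool:
  steps:
    - [0,0,0.004,0,0]
    - [0,0,0.004,0,0]
    - [0,0,0.003,0,0]
    - [0,0,0.002,0,0]
    - [0,0,0.002,0,0]
    - [0,0,0.001,0,0]
    - [0,0,0.001,0,0]
    - [0,0,0,0,0]
    - [0,0,0,0,0]
    - [0,0,0,0,0]

```text
clock: 11.18
tool_pos: [0.5474, 0.1482, 0.2152]
tool_rot: [-0.0, 0.116, 0.993, 0.0]
contact_force: [-0.1, 1.4, -0.9]
width: 0.179
grasp_force: 40.0
```

drive_tool:
  steps:
    - [0,0,0.001,0,0]
    - [0,0,0.001,0,0]
    - [0,0,0,0,0]
    - [0,0,0,0,0]
    - [0,0,0,0,0]
    - [0,0,0,0,0]
    - [0,0,0,0,0]
    - [0,0,0,0,0]
    - [0,0,0,0,0]
    - [0,0,0,0,0]

```text
clock: 12.02
tool_pos: [0.5474, 0.1479, 0.2145]
tool_rot: [-0.0, 0.116, 0.993, 0.0]
contact_force: [-0.8, 2.8, -0.8]
width: 0.182
grasp_force: 40.0
```

drive_tool:
  steps:
    - [0,0,0.001,0,0]
    - [0,0,0.001,0,0]
    - [0,0,0.001,0,0]
    - [0,0,0,0,0]
    - [0,0,0,0,0]
    - [0,0,0,0,0]
    - [0,0,0,0,0]
    - [0,0,0,0,0]
    - [0,0,0,0,0]
    - [0,0,0,0,0]

```text
clock: 12.85
tool_pos: [0.5475, 0.1479, 0.2134]
tool_rot: [0.0, 0.116, 0.993, 0.0]
contact_force: [0.3, 2.2, 0.4]
width: 0.182
grasp_force: 40.0
```

drive_tool:
  steps:
    - [0,0,0.001,0,0]
    - [0,0,0.001,0,0]
    - [0,0,0.001,0,0]
    - [0,0,0.001,0,0]
    - [0,0,0,0,0]
    - [0,0,0,0,0]
    - [0,0,0,0,0]
    - [0,0,0,0,0]
    - [0,0,0,0,0]
    - [0,0,0,0,0]

```text
clock: 13.68
tool_pos: [0.5474, 0.1479, 0.2117]
tool_rot: [-0.0, 0.116, 0.993, 0.0]
contact_force: [-0.4, 1.5, 1.0]
width: 0.183
grasp_force: 40.1
```

drive_tool:
  steps:
    - [0,0,0.001,0,0]
    - [0,0,0.001,0,0]
    - [0,0,0.001,0,0]
    - [0,0,0.001,0,0]
    - [0,0,0,0,0]
    - [0,0,0,0,0]
    - [0,0,0,0,0]
    - [0,0,0,0,0]
    - [0,0,0,0,0]
    - [0,0,0,0,0]

```text
clock: 14.52
tool_pos: [0.5474, 0.1479, 0.2102]
tool_rot: [0.0, 0.116, 0.993, 0.0]
contact_force: [0.2, 2.3, 3.0]
width: 0.179
grasp_force: 40.1
```

```bash
python3 -c "
from h import *
plan([.547,.148,.225],75)"
```

```text
t 14.5167 pos [0.5474 0.1479 0.2102] yaw_y 76.67 j7 1.148 tilt [ 0.e+00  2.e-04 -1.e+00] F [0.21 2.28 2.97] T [ 0.85  0.08 -0.  ] w 0.179 40.0592956203036
shares [ 0.0011 -0.     -0.0371] dist/row-limit rows 0.3557781088868575
turn share 0.0185
```

```bash
python3 -c "
from h import *
import cv2
a=manip.snapshot('scene')[110:230,290:410]
cv2.imwrite('pics/g4.png',cv2.resize(a,(600,600),interpolation=2))
for z in (.195,.203,.211): print(z,(proj('scene',np.array([.547,.148,z]))-[290,110])*5)
e=np.radians(76.67+90);u=np.array([np.cos(e),np.sin(e),0])
for z in (.195,.211):
  for k in (-.048,.048): print(z,k,(proj('scene',np.array([.547,.148,z])+k*u)-[290,110])*5)
"
```

```text
0.195 [271.84960248 363.50250336]
0.203 [272.51175062 350.19357045]
0.211 [273.17947632 336.77253053]
0.195 -0.048 [328.92008396 411.10701588]
0.195 0.048 [217.38217763 318.06929268]
0.211 -0.048 [330.77432623 384.14346452]
0.211 0.048 [218.23321949 291.58002619]
```

View pics/g4.png

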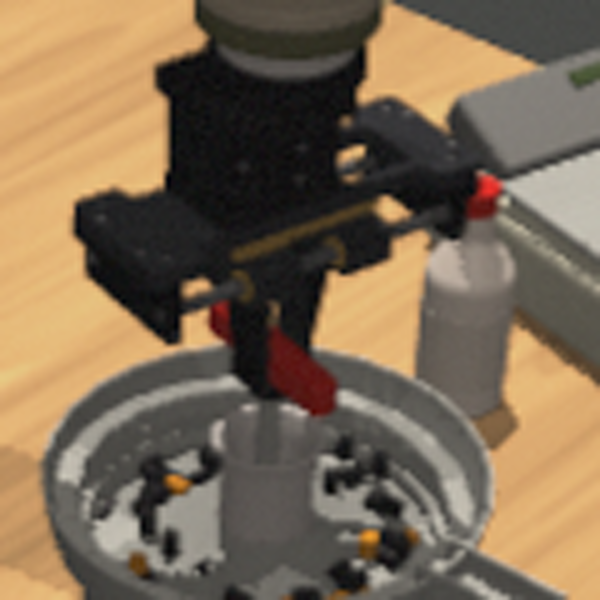

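```bash
python3 -c "
from h import *
for tcp,yw,pl,pr in(([.5458,.1489,.377],76.58,(335.75,112.5),(358,127)),([.5474,.1479,.2102],76.67,(334,173.6),(354.4,188.4))):
  e=np.radians(yw+90);u=np.array([np.cos(e),np.sin(e),0])
  for p,k in((pl,.048),(pr,-.048)):
    for d in (0,.003,.008,.013): print(p,d,proj('scene',np.array(tcp)+k*u-[0,0,d]).round(1))
"
```

```text
(335.75, 112.5) 0 [335.5 107.4]
(335.75, 112.5) 0.003 [335.5 108.6]
(335.75, 112.5) 0.008 [335.4 110.6]
(335.75, 112.5) 0.013 [335.3 112.6]
(358, 127) 0 [360.2 124.5]
(358, 127) 0.003 [360.1 125.8]
(358, 127) 0.008 [360.  127.8]
(358, 127) 0.013 [359.9 129.8]
(334, 173.6) 0 [333.7 168.7]
(334, 173.6) 0.003 [333.7 169.7]
(334, 173.6) 0.008 [333.6 171.3]
(334, 173.6) 0.013 [333.6 173. ]
(354.4, 188.4) 0 [356.2 187.2]
(354.4, 188.4) 0.003 [356.2 188.2]
(354.4, 188.4) 0.008 [356.  189.9]
(354.4, 188.4) 0.013 [355.9 191.6]
```

drive_tool:
  steps:
    - [0,0.001,0,0.02,0]
    - [0,0,0,0.02,0]
    - [0,0,0,0.02,0]
    - [0,0,0,0.02,0]
    - [0,0,0,0.02,0]
    - [0,0,0,0,0]
    - [0,0,0,0,0]
    - [0,0,0,0,0]
    - [0,0,0,0,0]
    - [0,0,0,0,0]

```text
clock: 15.4
tool_pos: [0.5475, 0.148, 0.21]
tool_rot: [-0.0, 0.193, 0.981, -0.0]
contact_force: [-0.3, 1.1, -3.8]
width: 0.184
grasp_force: 40.0
```

```bash
python3 -c "
from h import *
plan([.547,.148,.225],75)"
```

```text
t 15.4 pos [0.5475 0.148  0.21  ] yaw_y 67.69 j7 0.998 tilt [-2.e-04 -3.e-04 -1.e+00] F [-0.31  1.1  -3.76] T [0.29 0.06 0.  ] w 0.184 39.97582396958023
shares [ 0.0011 -0.0005 -0.0375] dist/row-limit rows 0.3601020228361402
turn share -0.0813
```

drive_tool:
  steps:
    - [0,0,0.002,0,0]
    - [0,0,0.002,0,0]
    - [0,0,0.002,0,0]
    - [0,0,0,0,0]
    - [0,0,0,0,0]
    - [0,0,0,0,0]
    - [0,0,0,0,0]
    - [0,0,0,0,0]
    - [0,0,0,0,0]
    - [0,0,0,0,0]

```text
clock: 16.23
tool_pos: [0.5475, 0.1482, 0.2077]
tool_rot: [-0.0, 0.194, 0.981, -0.0]
contact_force: [-0.1, 0.1, -3.9]
width: 0.181
grasp_force: 40.0
```

drive_tool:
  steps:
    - [0,0,0.002,0,0]
    - [0,0,0.002,0,0]
    - [0,0,0.002,0,0]
    - [0,0,0.002,0,0]
    - [0,0,0,0,0]
    - [0,0,0,0,0]
    - [0,0,0,0,0]
    - [0,0,0,0,0]
    - [0,0,0,0,0]
    - [0,0,0,0,0]

```text
clock: 17.07
tool_pos: [0.5475, 0.1483, 0.2045]
tool_rot: [-0.0, 0.194, 0.981, 0.0]
contact_force: [-0.0, 0.1, -3.6]
width: 0.179
grasp_force: 40.0
```

drive_tool:
  steps:
    - [0,0,0.001,0,0]
    - [0,0,0.001,0,0]
    - [0,0,0.001,0,0]
    - [0,0,0.001,0,0]
    - [0,0,0,0,0]
    - [0,0,0,0,0]
    - [0,0,0,0,0]
    - [0,0,0,0,0]
    - [0,0,0,0,0]
    - [0,0,0,0,0]

```text
clock: 17.9
tool_pos: [0.5477, 0.1483, 0.2031]
tool_rot: [0.0, 0.194, 0.981, 0.0]
contact_force: [0.1, -0.4, 3.2]
width: 0.179
grasp_force: 40.0
```

drive_tool:
  steps:
    - [0,0,-0.002,0,0]
    - [0,0,0,0.04,0]
    - [0,0,0,0.04,0]
    - [0,0,0,0.04,0]
    - [0,0,0,0.04,0]
    - [0,0,0,0.04,0]
    - [0,0,0,0.04,0]
    - [0,0,0,0.04,0]
    - [0,0,0,0,0]
    - [0,0,0,0,0]

```text
clock: 18.73
tool_pos: [0.5473, 0.1486, 0.2035]
tool_rot: [-0.0, 0.402, 0.916, -0.0]
contact_force: [-0.5, 0.3, 0.6]
width: 0.181
grasp_force: 40.0
```

```bash
python3 -c "
from h import *
plan([.547,.148,.225],75)"
```

```text
t 18.7333 pos [0.5473 0.1486 0.2035] yaw_y 42.61 j7 0.585 tilt [-4.e-04  1.e-04 -1.e+00] F [-0.49  0.26  0.59] T [0.26 0.22 0.12] w 0.181 39.97086267918348
shares [-0.0005 -0.0016 -0.0537] dist/row-limit rows 0.5154787589420389
turn share -0.3599
```

drive_tool:
  steps:
    - [0,0,0,0.05,0]
    - [0,0,0,0.05,0]
    - [0,0,0,0.05,0]
    - [0,0,0,0.05,0]
    - [0,0,0,0.05,0]
    - [0,0,0,0.05,0]
    - [0,0,0,0.05,0]
    - [0,0,0,0.05,0]
    - [0,0,0,0.05,0]
    - [0,0,0,0,0]

```text
clock: 19.57
tool_pos: [0.5473, 0.1485, 0.2035]
tool_rot: [-0.0, 0.695, 0.719, -0.0]
contact_force: [-0.5, 0.8, -0.3]
width: 0.18
grasp_force: 40.0
```

```bash
python3 -c "
from h import *
plan([.547,.148,.225],75)"
```

```text
t 19.5667 pos [0.5473 0.1485 0.2035] yaw_y 1.9 j7 -0.078 tilt [-6.e-04  0.e+00 -1.e+00] F [-0.54  0.83 -0.32] T [0.31 0.46 0.1 ] w 0.18 39.981063483282924
shares [-0.0013 -0.0007 -0.0537] dist/row-limit rows 0.515438226956249
turn share -0.8122
```

Engaged, with friction torque showing; now on to the stop.

drive_tool:
  steps:
    - [0,0,0,0.03,0]
    - [0,0,0,0.03,0]
    - [0,0,0,0.03,0]
    - [0,0,0,0.03,0]
    - [0,0,0,0.03,0]
    - [0,0,0,0.03,0]
    - [0,0,0,0.03,0]
    - [0,0,0,0,0]
    - [0,0,0,0,0]
    - [0,0,0,0,0]

```text
clock: 20.4
tool_pos: [0.5473, 0.1484, 0.2035]
tool_rot: [-0.0, 0.802, 0.597, -0.0]
contact_force: [-1.7, 1.4, -0.5]
width: 0.179
grasp_force: 40.0
```

```bash
python3 -c "
from h import *
plan([.547,.148,.225],75)"
```

```text
t 20.4 pos [0.5473 0.1484 0.2035] yaw_y -16.73 j7 -0.375 tilt [-6.e-04  2.e-04 -1.e+00] F [-1.68  1.43 -0.53] T [0.44 0.67 0.16] w 0.179 40.01041763462126
shares [-0.0011 -0.0004 -0.0536] dist/row-limit rows 0.5147178793709678
turn share -1.0193
```

drive_tool:
  steps:
    - [0,0,0,0.02,0]
    - [0,0,0,0.02,0]
    - [0,0,0,0.02,0]
    - [0,0,0,0.02,0]
    - [0,0,0,0.02,0]
    - [0,0,0,0,0]
    - [0,0,0,0,0]
    - [0,0,0,0,0]
    - [0,0,0,0,0]
    - [0,0,0,0,0]

```text
clock: 21.23
tool_pos: [0.5473, 0.1483, 0.2036]
tool_rot: [-0.0, 0.847, 0.531, -0.0]
contact_force: [-1.8, 1.3, -2.2]
width: 0.18
grasp_force: 40.1
```

```bash
python3 -c "
from h import *
plan([.547,.148,.225],75)"
```

```text
t 21.2333 pos [0.5473 0.1483 0.2036] yaw_y -25.88 j7 -0.519 tilt [-4.e-04  2.e-04 -1.e+00] F [-1.8   1.26 -2.19] T [0.58 0.71 0.25] w 0.18 40.06407691631466
shares [-0.0011 -0.0005 -0.0536] dist/row-limit rows 0.5141310409536279
turn share -1.1209
```

drive_tool:
  steps:
    - [0,0,0,0.015,0]
    - [0,0,0,0.015,0]
    - [0,0,0,0.015,0]
    - [0,0,0,0.015,0]
    - [0,0,0,0,0]
    - [0,0,0,0,0]
    - [0,0,0,0,0]
    - [0,0,0,0,0]
    - [0,0,0,0,0]
    - [0,0,0,0,0]

```text
clock: 22.07
tool_pos: [0.5475, 0.1483, 0.2037]
tool_rot: [-0.0, 0.872, 0.49, -0.0]
contact_force: [-1.5, 2.0, -5.7]
width: 0.179
grasp_force: 40.4
```

```bash
python3 -c "
from h import *
plan([.547,.148,.225],75)"
```

```text
t 22.0667 pos [0.5475 0.1483 0.2037] yaw_y -31.32 j7 -0.604 tilt [-2.e-04  1.e-04 -1.e+00] F [-1.48  2.03 -5.72] T [0.59 0.65 0.64] w 0.179 40.41986628435552
shares [-0.0012 -0.0006 -0.0534] dist/row-limit rows 0.5120716704972308
turn share -1.1814
```

drive_tool:
  steps:
    - [0,0,0,0.015,0]
    - [0,0,0,0.015,0]
    - [0,0,0,0.015,0]
    - [0,0,0,0,0]
    - [0,0,0,0,0]
    - [0,0,0,0,0]
    - [0,0,0,0,0]
    - [0,0,0,0,0]
    - [0,0,0,0,0]
    - [0,0,0,0,0]

```text
clock: 22.9
tool_pos: [0.5475, 0.1483, 0.2037]
tool_rot: [-0.0, 0.889, 0.459, -0.0]
contact_force: [-0.7, 0.9, -6.3]
width: 0.183
grasp_force: 41.0
```

```bash
python3 -c "
from h import *
plan([.547,.148,.225],75)"
```

```text
t 22.9 pos [0.5475 0.1483 0.2037] yaw_y -35.38 j7 -0.667 tilt [-1.e-04  1.e-04 -1.e+00] F [-0.72  0.9  -6.27] T [0.55 0.54 0.89] w 0.183 41.0069941959955
shares [-0.0013 -0.0006 -0.0533] dist/row-limit rows 0.5110680858503622
turn share -1.2264
```

drive_tool:
  steps:
    - [0,0,0,-0.06,0]
    - [0,0,0,-0.06,0]
    - [0,0,0,0,0]
    - [0,0,-0.01,0,0]
    - [0,0,-0.02,0,0]
    - [0,0,-0.02,0,0]
    - [0,0,-0.02,0,0]
    - [0,0,-0.02,0,0]
    - [0,0,0,0,0]
    - [0,0,0,0,0]

```text
clock: 23.73
tool_pos: [0.5484, 0.1481, 0.241]
tool_rot: [0.0, 0.842, 0.54, 0.001]
contact_force: [-0.3, 0.6, -3.2]
width: 0.178
grasp_force: 40.0
```

```bash
python3 -c "
from h import *
plan([.547,.148,.38],-31)"
```

```text
t 23.7333 pos [0.5484 0.1481 0.241 ] yaw_y -24.62 j7 -0.523 tilt [ 2.4e-03  7.0e-04 -1.0e+00] F [-0.34  0.61 -3.2 ] T [0.09 0.1  0.03] w 0.178 39.96630077250302
shares [-0.0011 -0.0025 -0.3475] dist/row-limit rows 3.333673063308213
turn share 0.0709
```

drive_tool:
  steps:
    - [0,0,-0.05,0,0]
    - [0,0,-0.09,0,0]
    - [0,0,-0.09,0,0]
    - [0,0,-0.09,0,0]
    - [0,0,-0.04,0,0]
    - [0,0,0,0.035,0]
    - [0,0,0,0.035,0]
    - [0,0,0,0,0]
    - [0,0,0,0,0]
    - [0,0,0,0,0]

```text
clock: 24.57
tool_pos: [0.5475, 0.1482, 0.3834]
tool_rot: [0.0, 0.869, 0.494, -0.0]
contact_force: [-0.2, 0.7, -3.0]
width: 0.176
grasp_force: 40.0
```

```bash
python3 -c "
from h import *
plan([.6005,-.2098,.385],-31)"
```

```text
t 24.5667 pos [0.5475 0.1482 0.3834] yaw_y -30.79 j7 -0.671 tilt [-4.e-04 -4.e-04 -1.e+00] F [-0.16  0.66 -3.  ] T [-0.14  0.15 -0.02] w 0.176 39.96617931872606
shares [-0.7009  0.572  -0.0037] dist/row-limit rows 8.677889882850712
turn share 0.0023
```

drive_tool:
  steps:
    - [-0.035,0.028,0,0,0]
    - [-0.07,0.057,0,0,0]
    - [-0.08,0.065,0,0,0]
    - [-0.08,0.065,0,0,0]
    - [-0.08,0.065,0,0,0]
    - [-0.08,0.065,0,0,0]
    - [-0.08,0.065,0,0,0]
    - [-0.08,0.065,0,0,0]
    - [-0.07,0.057,0,0,0]
    - [-0.046,0.04,0,0,0]

```text
clock: 25.4
tool_pos: [0.5991, -0.2142, 0.3832]
tool_rot: [0.0, 0.87, 0.492, -0.001]
contact_force: [-0.2, -0.8, -1.9]
width: 0.18
grasp_force: 40.0
```

drive_tool:
  steps:
    - [0,0,0.02,0,0]
    - [0,0,0.06,0,0]
    - [0,0,0.07,0,0]
    - [0,0,0.07,0,0]
    - [0,0,0.05,0,0]
    - [0,0,0.02,0,0]
    - [0,0,0,0,0]
    - [0,0,0,0,0]
    - [0,0,0,0,0]
    - [0,0,0,0,0]

```text
clock: 26.23
tool_pos: [0.6005, -0.2102, 0.2692]
tool_rot: [0.001, 0.87, 0.493, 0.001]
contact_force: [0.8, 0.1, -3.5]
width: 0.182
grasp_force: 40.0
```

```bash
python3 -c "
from h import *
import cv2
plan([.6005,-.2098,.193],-31)
a=manip.snapshot('scene')[220:350,180:310]
cv2.imwrite('pics/g5.png',cv2.resize(a,(600,600),interpolation=2))"
```

```text
t 26.2333 pos [ 0.6005 -0.2102  0.2692] yaw_y -30.87 j7 0.056 tilt [ 2.e-03 -6.e-04 -1.e+00] F [ 0.85  0.09 -3.47] T [-0.1   0.13 -0.04] w 0.182 39.966240506619215
shares [ 0.0009 -0.0009  0.1905] dist/row-limit rows 1.8276172814545542
turn share 0.0014
```

View pics/g5.png

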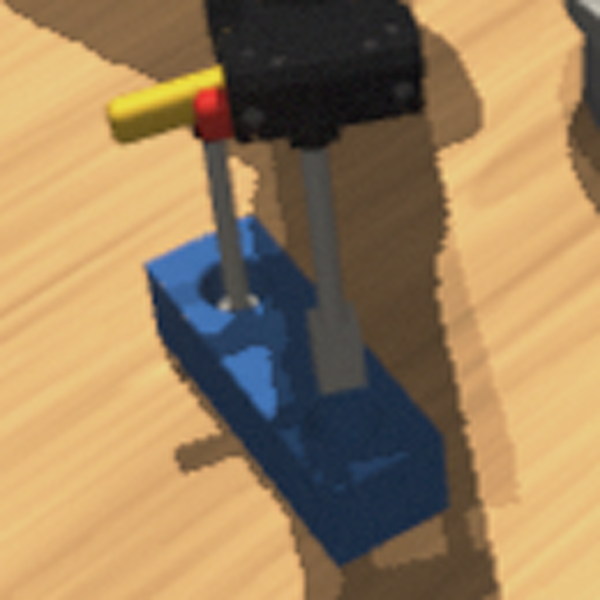

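drive_tool:
  steps:
    - [0.001,-0.001,0.02,0,0]
    - [0,0,0.02,0,0]
    - [0,0,0.02,0,0]
    - [0,0,0.02,0,0]
    - [0,0,0.03,0,0]
    - [0,0,0.03,0,0]
    - [0,0,0.02,0,0]
    - [0,0,0.015,0,0]
    - [0,0,0,0,0]
    - [0,0,0,0,0]

```text
clock: 27.12
tool_pos: [0.5998, -0.2093, 0.1976]
tool_rot: [-0.0, 0.87, 0.493, -0.0]
contact_force: [0.0, 0.2, -3.2]
width: 0.184
grasp_force: 40.0
```

drive_tool:
  steps:
    - [0,0,0.003,0,0]
    - [0,0,0.003,0,0]
    - [0,0,0.003,0,0]
    - [0,0,0.003,0,0]
    - [0,0,0.002,0,0]
    - [0,0,0,0,0]
    - [0,0,0,0,0]
    - [0,0,0,0,0]
    - [0,0,0,0,0]
    - [0,0,0,0,0]

```text
clock: 27.95
tool_pos: [0.5999, -0.2093, 0.1922]
tool_rot: [-0.0, 0.87, 0.493, 0.0]
contact_force: [1.1, -0.3, -3.6]
width: 0.179
grasp_force: 40.0
```

drive_tool:
  steps:
    - [0,0,0.001,0,0]
    - [0,0,0.001,0,0]
    - [0,0,0.001,0,0]
    - [0,0,0,0,0]
    - [0,0,0,0,0]
    - [0,0,0,0,0]
    - [0,0,0,0,0]
    - [0,0,0,0,0]
    - [0,0,0,0,0]
    - [0,0,0,0,0]

```text
clock: 28.78
tool_pos: [0.6001, -0.2094, 0.1916]
tool_rot: [0.0, 0.87, 0.493, 0.0]
contact_force: [-0.6, 1.0, 5.8]
width: 0.183
grasp_force: 40.0
```

drive_tool:
  steps:
    - [0,0,-0.001,0,0]
    - [0,0,0,0,0.3]
    - [0,0,0,0,0.5]
    - [0,0,0,0,0.6]
    - [0,0,0,0,0.6]
    - [0,0,0,0,0.6]
    - [0,0,0,0,0.6]
    - [0,0,0,0,0.6]
    - [0,0,0,0,0.6]
    - [0,0,0,0,0.6]

```text
clock: 29.62
tool_pos: [0.5998, -0.2093, 0.1913]
tool_rot: [-0.0, 0.87, 0.493, 0.0]
contact_force: [-0.2, 0.8, -0.4]
width: 0.593
grasp_force: 0.0
```

drive_tool:
  steps:
    - [0,0,-0.02,0,0.6]
    - [0,0,-0.05,0,0.6]
    - [0,0,-0.1,0,0.6]
    - [0,0,-0.1,0,0.6]
    - [0,0,-0.1,0,0.6]
    - [0,0,-0.05,0,0.6]
    - [0,0,0,0,0.6]
    - [0,0,0,0,0.6]
    - [0,0,0,0,0.6]
    - [0,0,0,0,0.6]

```text
clock: 30.45
tool_pos: [0.5996, -0.2089, 0.3583]
tool_rot: [-0.001, 0.87, 0.493, -0.001]
contact_force: [0.9, -0.8, -0.4]
width: 0.601
grasp_force: 0.0
```

```bash
python3 -c "
from h import *
import cv2
plan([.6005,-.2098,.193],-31)
a=manip.snapshot('scene')[150:400,80:330]
cv2.imwrite('pics/g6.png',cv2.resize(a,(600,600),interpolation=2))"
```

```text
t 30.45 pos [ 0.5996 -0.2089  0.3583] yaw_y -30.88 j7 0.027 tilt [-1.6e-03  7.0e-04 -1.0e+00] F [ 0.9  -0.85 -0.42] T [-0.13  0.13  0.01] w 0.601 0.0
shares [-0.0006  0.0038  0.4131] dist/row-limit rows 3.962970550241969
turn share 0.0013
```

View pics/g6.png

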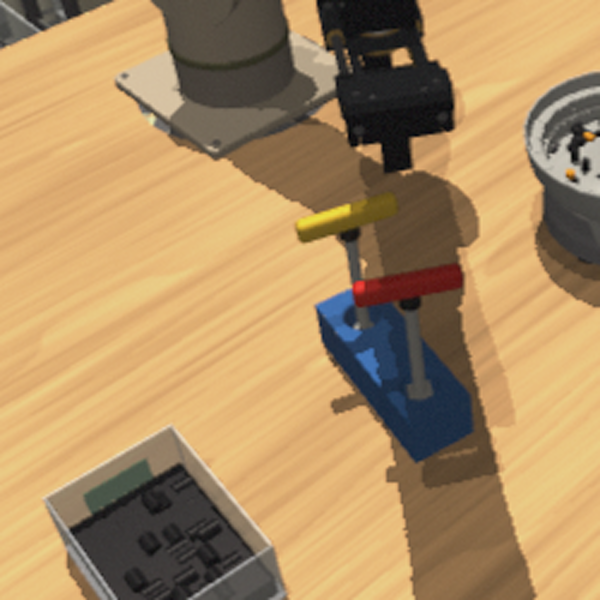

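```bash
python3 -c "
from bench import manip
print(manip.hand_in())"
```

```text
the job is handed in; nothing more can be done
None
```

The job is handed in but returned no verdict: I turned the stem clockwise until the torque climbed as at a stop, put the red key back upright in its hole at about 30 s on the robot clock, and kept the arm clear of the yellow key, tote, oil bottle and tape roll.

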